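# Load the last cassette and hold the turntable's index pin out

### The job

Load the tissue cassette that lies loose on the cart into the one empty nest of the indexing turntable: let go of it lying flat on the pad between the locating pins, its sloping label face outward towards the rim like the other five. Then pull the knob of the index plunger straight up as far as it goes, and finish with the gripper still holding it all the way up, so that I can turn the table to the next station. Leave the loaded cassettes, the turntable's position and the other things on the cart as they are.

Things in the scene. Friction and masses are not known exactly. Their poses are not given: they have to be found in the camera images.
- cassette: loose white tissue cassette, lid up on the cart at any heading: flat perforated box 29 mm wide (x), 40 mm long (y), 7 mm high, 10 to 17 g; grip across the 29 mm. One end slopes (label face): from the lid at y = +10 mm down to a thin bottom edge at y = +20 mm; the other end is upright. Origin: centre of its underside; z up, y to the sloping end
- cassette_nose (a point): point on the bottom edge of the sloping end of the loose cassette, 20 mm from the cassette's origin along its +y
- turntable_base: fixed base of the indexing turntable, grey plate 190 x 255 mm, 16 mm high. Origin: on the cart top under the table's axis; x points away from the robot (heading within 0.35 rad), y left. The empty nest is at its -x side; the index plunger stands on a bracket at its +y side, 108 mm from the axis
- turntable: bare metal disc of the turntable, 244 mm wide, top 38 mm above the cart, hub 18 mm higher; six nests 75 mm from its axis, every 60 degrees; six steel bushes (19 mm wide, 10 mm high, 12 mm bore) 108 mm from the axis, half-way between nests. The plunger's pin, in one bush, locks it; it turns easily once the pin is up. Origin: on the axis at its underside; axes as the base's
- nest (a point): empty nest, nearest the robot: centre of its pad's top, 41 mm above the cart; x points inward to the table's axis (outward is -x), z up. Pad 36 mm (x) by 20 mm (y), 3 mm above the disc, narrower than the cassette, so fingertips beside it may go down to the disc. Cassette lies lengthwise along x between six coned steel pins 6 mm above the pad, with about 1.5 mm play each way
- nest_pin (a point): one of the nest's four side pins, 4 mm thick, at x = +-17 mm, y = +-18 mm from nest; this point is the tip of the one at +x, +y. They leave 30 mm free between them along each long side of the cassette for a finger. The two end stops, 6 mm thick, stand on the centre line at x = -24.5 and +24.8 mm
- index_knob: black knob of the index plunger: fluted round head 26 mm wide, 20 mm high, on a 14 mm neck. Origin: on its axis at the underside of the head, 83 mm above the cart when the pin is home; z up, the pull direction. Under it a bracket 64 mm high with a 21 mm wide nut and sleeve up to 74 mm; free all round and above
- index_plunger (a joint): lift of the index plunger in m: 0 = pin home, 9 mm deep in its bush; 0.012 = pulled up to its stop, the pin clear of the bush. A spring pushes it down with 6 N at 0 and about 11 N at the stop; it drops back when let go and has no rest position
- loaded_1: one of five cassettes already loaded, same shape as the loose one, each lying in its nest with its slope outward; origin at the centre of the underside, y to the sloping end. Seen from above this one is in the nest 60 degrees counter-clockwise of the empty one
- loaded_2: loaded cassette, 120 degrees counter-clockwise of the empty nest
- loaded_3: loaded cassette, opposite the empty nest
- loaded_4: loaded cassette, 240 degrees counter-clockwise of the empty nest
- loaded_5: loaded cassette, 300 degrees counter-clockwise of the empty nest
- forceps: steel forceps, 18 x 136 x 11 mm, lying at the front of the cart; origin at the centre of the underside
- marker: marker pen, 11 x 136 x 10 mm, lying at the front of the cart; origin at the centre of the underside
- vial: small specimen jar with a screw lid, 46 mm wide, 73 mm high, standing far right on the cart; origin at the centre of the underside
- jar: specimen jar with a screw lid, 66 mm wide, 84 mm high, standing far right on the cart; origin at the centre of the underside
Not all that is in view belongs to the job. What is shaped like the cassette but blue or yellow is not meant.

How it is judged (in metres and radians):
On the way, in this order (a step that is already met when the one before it is completed fails the run):
1. the loose cassette lies flat and released in the empty nest, label slope outward, with the index pin still down in its bush (horizontal distance between cassette and nest below 0.004 m and z of cassette in the frame of nest between -0.002 and 0.002 m and angle between cassette's own z axis and vertical below 0.06 rad and x of cassette_nose in the frame of nest below -0.015 m and y of cassette_nose in the frame of nest between -0.006 and 0.006 m and contact force between the fingers and cassette below 0.05 N and value of joint index_plunger below 0.003 m), for 0.2 s.
2. the plunger is pulled up to its stop by the gripper, the pin clear of the bush (value of joint index_plunger above 0.01 m and contact force between the fingers and index_knob above 2 N), for 0.3 s.
At the end, for the whole second after the job is handed in: Cassette released at rest in the nest: centre within 4 mm, underside within 2 mm of the pad, tilt under 0.06 rad, nose 15 mm or more outward and within 6 mm of the centre line; plunger up at least 10 of 12 mm, held by fingers pressing the knob with over 2 N (all of step 2 and horizontal distance between cassette and nest below 0.004 m and z of cassette in the frame of nest between -0.002 and 0.002 m and angle between cassette's own z axis and vertical below 0.06 rad and x of cassette_nose in the frame of nest below -0.015 m and y of cassette_nose in the frame of nest between -0.006 and 0.006 m and contact force between the fingers and cassette below 0.05 N and linear speed of cassette below 0.02 m/s); the arm keeps its last pose, push and grip.
It fails at once if a cassette already loaded is shifted in its nest or the table is turned (over 12 mm) (distance of any of loaded_1, loaded_2, loaded_3, loaded_4, loaded_5 from where it was at the start of the episode above 0.012 m).
It fails at once if the forceps, marker, vial or jar is moved (over 20 mm) (distance of any of forceps, marker, vial, jar from where it was at the start of the episode above 0.02 m).
It also fails if it takes over 46 s, if anything falls off the work surface, if the arm or the gripper's body presses on something with over 40 N, if the wrist force passes 120 N, or if a joint passes its speed limit or range.

### The arm

A 6-joint arm with a two-finger parallel gripper is mounted at the origin on a cart in front of the work surface, level with it; the furniture and walls round the work are solid. World frame = base frame: x ahead of the robot, y to its left, z up, the work surface at z = 0. Lengths are in mm, angles in rad, forces in N, time in s.
With the tool pointing down it reaches from about 400 to 925 mm from the base axis. Payload 12.5 kg.
Tool frame: the origin (TCP) lies on the mounting face of the last link; the fingertips stand 190 mm ahead of it and the grasp point (between the pads) lies 171 mm ahead of it; z points along the fingers, y is the line along which they close (so a half turn about z gives the same grasp; the last joint's range is limited). The gripper opens to 95 mm and grips with 3 to 60 N. Pads are 20 mm wide; open, the fingers measure 119 mm over their backs; the gripper's body (75 mm by 180 mm) begins 59 mm behind the grasp point.
Start: joints at [1.23, 0.491, 1.559, -0, 1.092, -0.106], TCP at [145.381, 607.856, 404.761] pointing down, gripper open.
Joint ranges: [-3.1, 3.1], [-0.84, 2.19], [0.05, 2.79], [-1.13, 4.28], [0.06, 2.93], [-2.69, 2.69]. Speed limits (rad/s): [2.22, 2.22, 2.79, 3.14, 3.14, 3.14].

### API

Orientations are given as [roll, pitch, yaw] about the fixed x, y, z axes, in that order (R = Rz(yaw) Ry(pitch) Rx(roll)).
In Python, from cell import env gives the robot as it stands.
- The arm moves only by the tool carry_out, never from a script. Its argument "series" is a list of rows, each a list of 5 numbers: the shift along the tool's x, y, z in m, then the turn about the tool's z in degrees, then the opening, from 0 (shut) to 1 (fully open). A call has 1 to 20 rows; each row is the pose to reach, as a shift and turn from the pose commanded when the call began, along the tool's axes at that moment; what a row does not reach only later rows make up. A row lasts 1/8 s, in which the tool goes at most 62.5 mm and 10.7 degrees, less where a joint would pass 70% of its speed; a pose out of reach is approached as far as the arm can. A call with a gripper value outside its range is refused whole. The fingers move at their own pace and stop on an object; the grip force is fixed at half the most. Time passes only in rows, so rows that repeat a pose let the fingers close. It gives the time, the measured TCP pose, the force, the opening and the grip force at its end, in the units of the state.
- env.state(): the state, without advancing time (a new reading comes with each control period).
- env.read_camera(name): name is "scene" or "top"; returns (picture, depth): 384x512x3 uint8, red, green, blue; 384x512 float32, mm along the optical axis (not along the pixel's ray), 0 where there is no reading.
- env.get_calibration(name): a dict with "intrinsics" (3x3 intrinsics, pixels), "cam_to_world" (4x4, takes a point from camera to world coordinates). Camera axes: x right, y up, looking along -z (the intrinsics and any distortion apply to the point x, -y, -z); pixel columns grow to the right and rows downward; lengths in mm; the calibration is good to about 2 mm. A picture is of the moment at which its call begins. get_calibration takes no time and is no camera call.
- env.job_done(): hands the job in; it is judged then, once.
The state is a dict: "t": time; "joints": joint angles; "qvel": joint speeds; "tau": joint torques, N m; "eef_pos": TCP position; "tcp_rot": TCP orientation; "ft_force": force on the tool from outside, world axes, zero at the start; "moment": the same for the moment, N m; "opening": opening from 0.0 (shut) to 1.0 (fully open); "grip_force": force on a finger pad.
Only numpy, scipy, OpenCV 4.12 (cv2) and the standard library are available. Lean on these libraries where they do the work, as an engineer would, in place of code of your own. Each camera call takes 0.05 s, during which the arm holds its last target. There are 200 camera calls.

## Working session

There is one attempt and no reset: what is moved stays moved. The work goes in short steps, Python scripts to look and compute and a tool call to move; the robot and the scene stay as the last step left them, time stands still between calls to the robot, and variables do not carry over. Pictures are saved under pics/ and viewed, at most 10 in all, crops included, and the job is handed in when it is done.

Besides the shell and the picture viewer there is one more tool, called after "Emit:" as name(argument=value, ...), one argument or row to a line, values as JSON. carry_out: Moves the arm, as the interface text tells. Its arguments: {"type":"object","properties":{"series":{"type":"array","items":{"type":"array","items":{"type":"number"}}}},"required":["series"]}

```bash
ls; mkdir -p pics
python3 - <<'E'
from cell import env
import cv2,numpy as np
for n in("scene","top"):
    p,d=env.read_camera(n); cv2.imwrite(f"pics/{n}0.png",p[...,::-1]); np.savez(f"{n}0.npz",p=p,d=d)
    c=env.get_calibration(n); print(n,np.round(c["intrinsics"],1).tolist(),np.round(c["cam_to_world"],3).tolist(),[k for k in c])
print(env.state())
E
```

```text
pics
scene [[479.7, 0.0, 251.9], [0.0, 479.7, 192.6], [0.0, 0.0, 1.0]] [[0.634, 0.452, -0.627, -155.027], [-0.773, 0.388, -0.502, -593.595], [0.017, 0.803, 0.596, 752.734], [0.0, 0.0, 0.0, 1.0]] ['intrinsics', 'cam_to_world']
top [[385.7, 0.0, 252.2], [0.0, 385.7, 190.3], [0.0, 0.0, 1.0]] [[-0.066, 0.976, -0.209, 383.012], [-0.998, -0.064, 0.015, -3.639], [0.001, 0.21, 0.978, 900.086], [0.0, 0.0, 0.0, 1.0]] ['intrinsics', 'cam_to_world']
{'t': 0.1, 'joints': array([ 1.23039879e+00,  4.91499641e-01,  1.55936173e+00,  2.14274602e-05,
        1.09169083e+00, -1.05597565e-01]), 'qvel': array([-0.00098624, -0.00223993, -0.00098676,  0.00142619,  0.0008696 ,
       -0.00093744]), 'tau': array([ 2.18659952e-03, -6.13616395e+01, -2.58605701e+01,  6.93944888e-02,
        4.70037991e-02, -6.31475791e-05]), 'eef_pos': array([145.37433   , 607.84003627, 404.22909096]), 'tcp_rot': array([-3.14064045e+00, -1.20037388e-04,  2.90678273e+00]), 'ft_force': array([ 0.02912398,  0.21442833, -0.89523316]), 'moment': array([-0.05045927,  0.00472252, -0.02276534]), 'grip_force': 0.0, 'opening': 0.9970393584378562}
```

View pics/scene0.png

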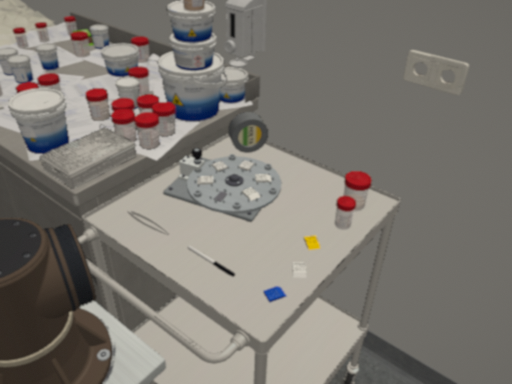

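View pics/top0.png

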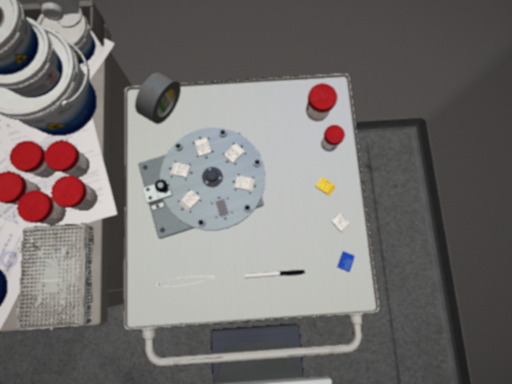

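```bash
cat > h.py <<'E'
from cell import env
import cv2,numpy as np
def ray(n,uv,z):
    c=env.get_calibration(n);K=c["intrinsics"];T=c["cam_to_world"]
    uv=np.atleast_2d(np.array(uv,float)); q=np.c_[(uv[:,0]-K[0,2])/K[0,0],-(uv[:,1]-K[1,2])/K[1,1],-np.ones(len(uv))]@T[:3,:3].T
    o=T[:3,3]; return (o+q*((z-o[2])/q[:,2])[:,None])[:,:2]
def crop(n,im,u,v,w,h,s,name):
    c=im[v:v+h,u:u+w,::-1]; cv2.imwrite("pics/"+name,cv2.resize(c,None,fx=s,fy=s,interpolation=cv2.INTER_CUBIC))
E
python3 - <<'E'
from h import *
p=np.load("top0.npz")["p"]
a=p[120:240,135:275,::-1]; a=cv2.resize(a,None,fx=4.0,fy=4.0,interpolation=cv2.INTER_CUBIC)
b=cv2.resize(p[205:240,322:358,::-1],None,fx=6.5,fy=6.5,interpolation=cv2.INTER_CUBIC)
o=np.zeros((480,800,3),np.uint8);o[:480,:560]=a;o[:b.shape[0],562:562+b.shape[1]]=b
cv2.imwrite("pics/z1.png",o)
g=p.astype(int)
m=((g.min(2)>190)).astype(np.uint8); m2=np.zeros_like(m); m2[125:232,155:270]=m[125:232,155:270]
n,l,s,c=cv2.connectedComponentsWithStats(m2)
for i in range(1,n):
    if s[i,4]>30: print(c[i].round(1),s[i,4],ray("top",c[i],46).round(1))
s=p[205:240,322:358].min(2); print(s[::3,::3])
E
```

```text
[256.9 175.7] 1498 [[599.1 -29.7]]
[202.6 145.9] 179 [[678.6  91.1]]
[233.6 152.2] 179 [[658.7  20.1]]
[179.8 168.9] 164 [[626.9 145.2]]
[243.8 182.2] 189 [[586.    0.9]]
[160.3 194.5] 58 [[569.9 190.8]]
[189.9 198.4] 161 [[556.5 124.4]]
[[192 191 192 191 191 191 191 192 192 192 191 191]
 [192 192 191 191 191 192 192 192 192 192 192 192]
 [191 191 191 192 190 191 191 191 192 191 190 191]
 [190 191 190 190 189 187 204 189 190 191 192 191]
 [191 191 190 191 189 214 202 193 191 192 191 190]
 [191 192 189 189 221 217 195 206 194 192 192 190]
 [190 191 190 183 185 214 198 216 211 189 191 191]
 [190 190 191 192 176 199 215 211 187 182 191 191]
 [191 191 191 191 191 173 202 185 181 191 190 189]
 [190 189 190 190 189 190 173 180 188 190 189 188]
 [189 191 189 190 189 189 189 190 190 189 189 189]
 [189 189 191 189 190 190 188 190 191 191 189 190]]
```

View pics/z1.png

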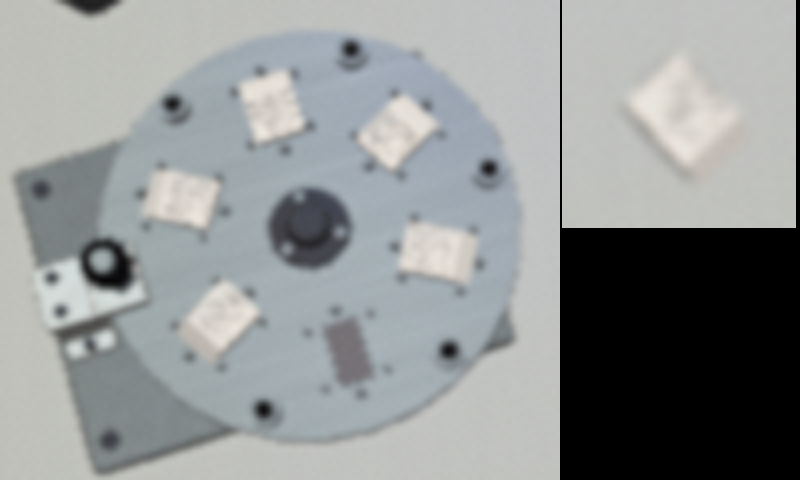

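Run:
```python
from h import *
P={n:np.load(n+"0.npz")["p"] for n in("top","scene")}
for n,(u,v) in {"top":(340,222),"scene":(300,270)}.items():
    r=P[n][v-14:v+15,u-14:u+15].astype(int)
    d=r[...,0]-r[...,2]; print(n,np.median(r,axis=(0,1))); 
    e=cv2.GaussianBlur((d-np.median(d)).astype(np.float32),(0,0),.6)
    m=(e>7).astype(np.uint8)
    k,l,s,c=cv2.connectedComponentsWithStats(m); i=1+s[1:,4].argmax(); print(s[i],c[i]+[u-14,v-14])
    ct=max(cv2.findContours((l==i).astype(np.uint8),0,1)[0],key=len)[:,0]+[u-14,v-14]
    q=ray(n,ct,4).astype(np.float32); R=cv2.minAreaRect(q); print(R, ray(n,c[i]+[u-14,v-14],4)); print(cv2.boxPoints(R).round(0).tolist())
a=cv2.resize(P["scene"][250:290,280:320,::-1],None,fx=10,fy=10,interpolation=cv2.INTER_CUBIC)
b=cv2.resize(P["top"][203:243,320:360,::-1],None,fx=10,fy=10,interpolation=cv2.INTER_CUBIC)
o=np.hstack([a,b]).astype(float); o=np.clip((o-140)*2.2,0,255).astype(np.uint8)
cv2.imwrite("pics/z2.png",o)
# table fit: rigid fit of 5 cassette centres, centroid radius unknown-ish
c=np.array([[202.6,145.9],[233.6,152.2],[179.8,168.9],[243.8,182.2],[189.9,198.4]])
w=ray("top",c,46)
# index k: angle th0+60k from empty nest CCW; fit complex
z=w@[1,1j]; k=np.array([3,4,2,5,1])  # guess order
A=np.c_[np.ones(5),np.exp(1j*np.pi/3*k)]
for kk in (k,6-k):
    A=np.c_[np.ones(5),np.exp(1j*np.pi/3*kk)]
    s,_,_,_=np.linalg.lstsq(A,z,rcond=None); print(s,abs(s[1]),np.degrees(np.angle(s[1])),abs(A@s-z).round(1))
```

```text
top [192. 193. 191.]
[  6   6  18  19 188] [340.93617021 222.98404255]
((483.94183349609375, -218.7001190185547), (37.210426330566406, 27.136137008666992), 39.536136627197266) [[ 483.32883776 -219.07136527]]
[[461.0, -220.0], [478.0, -241.0], [507.0, -217.0], [490.0, -196.0]]
scene [181. 175. 163.]Traceback (most recent call last):
  File "<stdin>", line 8, in <module>
ValueError: attempt to get argmax of an empty sequence
```

Run:
```python
from h import *
P={n:np.load(n+"0.npz")["p"] for n in("top","scene")}
a=cv2.resize(P["scene"][250:290,280:320,::-1],None,fx=10,fy=10,interpolation=cv2.INTER_CUBIC)
b=cv2.resize(P["top"][203:243,320:360,::-1],None,fx=10,fy=10,interpolation=cv2.INTER_CUBIC)
o=np.hstack([a,b]).astype(float); o=np.clip((o-140)*2.2,0,255).astype(np.uint8)
cv2.imwrite("pics/z2.png",o)
c=np.array([[202.6,145.9],[233.6,152.2],[179.8,168.9],[243.8,182.2],[189.9,198.4]])
w=ray("top",c,46)
z=w@[1,1j]; k=np.array([3,4,2,5,1])
for kk in (k,6-k):
    A=np.c_[np.ones(5),np.exp(1j*np.pi/3*kk)]
    s,_,_,_=np.linalg.lstsq(A,z,rcond=None); print(s,abs(s[1]),np.degrees(np.angle(s[1])),abs(A@s-z).round(1))
# expected corners in scene: project rect, tell which end is which
T=env.get_calibration("scene");K=T["intrinsics"];M=np.linalg.inv(T["cam_to_world"])
def proj(x): q=M@np.r_[x,1]; return (K@np.r_[q[0],-q[1],-q[2]]/-q[2])[:2].round(1)
for x in [[461,-220,0],[478,-241,0],[507,-217,0],[490,-196,0],[484,-219,7]]: print(x,proj(x),(proj(x)-[280,250])*10)
print("knob",proj([600,180,103]))
# pad and knob in top
p=P["top"].astype(int)
r=(p[195:222,212:234].sum(2)); m=(r<390).astype(np.uint8); k2,l,st,ce=cv2.connectedComponentsWithStats(m); print(st,ce+[212,195])
i=1+st[1:,4].argmax(); print(ray("top",ce[i]+[212,195],41))
ct=max(cv2.findContours((l==i).astype(np.uint8),0,1)[0],key=len)[:,0]+[212,195]; print(cv2.minAreaRect(ray("top",ct,41).astype(np.float32)))
```

```text
[624.89685549+77.13143785j  18.03632018 +3.82961078j] 18.438404601837536 11.987454671440627 [73.9 55.8 56.3 80.9 79.9]
[606.9424461 +72.70995091j -71.73572676-18.27782391j] 74.02765254330504 -165.70553764152442 [0.1 0.4 1.4 1.1 1.7]
[461, -220, 0] [293.7 277.4] [137. 274.]
[478, -241, 0] [306.4 277.6] [264. 276.]
[507, -217, 0] [304.7 264.9] [247. 149.]
[490, -196, 0] [292.4 264.7] [124. 147.]
[484, -219, 7] [299.7 268.9] [197. 189.]
knob [201.9 146.4]
[[  0   0  22  27 480]
 [  6   2   2   1   2]
 [  5   5  11  16 111]
 [ 13  23   1   1   1]] [[222.66875    208.14166667]
 [218.5        197.        ]
 [221.81981982 207.4954955 ]
 [225.         218.        ]]
[[531.83755534  54.04550178]]
((532.117919921875, 54.018165588378906), (33.64727020263672, 16.690048217773438), 12.938079833984375)
```

View pics/z2.png

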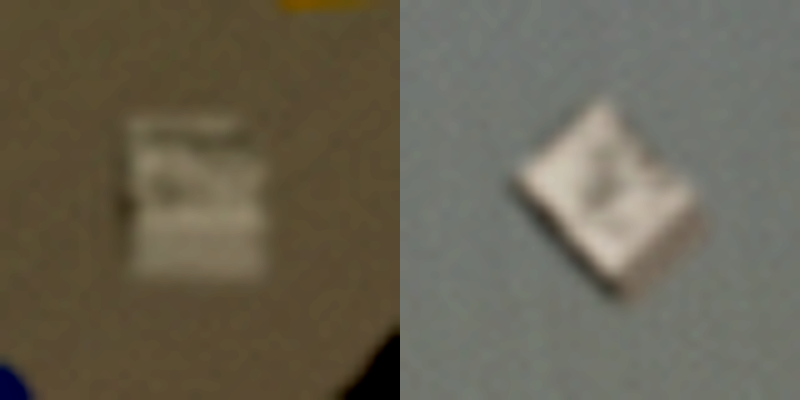

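```bash
cat >> h.py <<'E'
from scipy.spatial.transform import Rotation as Ro
def row(x,y,z,yaw,src=None):
    s=env.state(); R=Ro.from_euler("xyz",s["tcp_rot"]).as_matrix(); p=s["eef_pos"]
    y0=np.degrees(s["tcp_rot"][2]); d=R.T@(np.array([x,y,z])-p)/1000
    print([x,y,z,yaw],"->",d.round(4).tolist(),round(-((yaw-y0+180)%360-180),2))
E
python3 -c "
from h import *
row(450,200,404,100);row(484,-219,300,39.5);row(484,-219,240,39.5)"
```

```text
[450, 200, 404, 100] -> [-0.3912, -0.3258, 0.0005] 66.55
[484, -219, 300, 39.5] -> [-0.5217, -0.7253, 0.1049] 127.05
[484, -219, 240, 39.5] -> [-0.5217, -0.7252, 0.1649] 127.05
```

Emit:
carry_out(
  series=[
    [-0.391, -0.326, 0, 60, 0.65],
    [-0.391, -0.326, 0, 60, 0.65],
    [-0.391, -0.326, 0, 60, 0.65],
    [-0.391, -0.326, 0, 60, 0.65],
    [-0.391, -0.326, 0, 60, 0.65],
    [-0.391, -0.326, 0, 60, 0.65],
    [-0.391, -0.326, 0, 60, 0.65],
    [-0.391, -0.326, 0, 66, 0.65],
    [-0.522, -0.725, 0.1, 127, 0.65],
    [-0.522, -0.725, 0.1, 127, 0.65],
    [-0.522, -0.725, 0.1, 127, 0.65],
    [-0.522, -0.725, 0.1, 127, 0.65],
    [-0.522, -0.725, 0.165, 127, 0.65],
    [-0.522, -0.725, 0.165, 127, 0.65],
    [-0.522, -0.725, 0.165, 127, 0.65],
    [-0.522, -0.725, 0.165, 127, 0.65],
    [-0.522, -0.725, 0.165, 127, 0.65],
    [-0.522, -0.725, 0.165, 127, 0.65],
    [-0.522, -0.725, 0.165, 127, 0.65],
  ],
)

```text
t: 2.48
eef_pos: [484.6, -217.4, 240.6]
tcp_rot: [3.141, -0.0, 0.692]
ft_force: [0.2, 1.3, 0.5]
opening: 0.65
grip_force: 0.0
```

Run:
```python
from h import *
o=[]
for n,(u,v) in {"top":(340,215),"scene":(300,255)}.items():
    p,d=env.read_camera(n); o.append(cv2.resize(p[v-30:v+30,u-30:u+30,::-1],None,fx=6.6,fy=6.6,interpolation=cv2.INTER_CUBIC))
cv2.imwrite("pics/z3.png",np.hstack(o)); print(env.state()["eef_pos"],env.state()["tcp_rot"]); row(484,-219,192,39.5)
```

```text
[ 484.56731686 -217.72228866  240.47250564] [ 3.14063067e+00 -4.32918423e-04  6.91684267e-01]
[484, -219, 192, 39.5] -> [-0.0013, 0.0006, 0.0485] 0.13
```

View pics/z3.png

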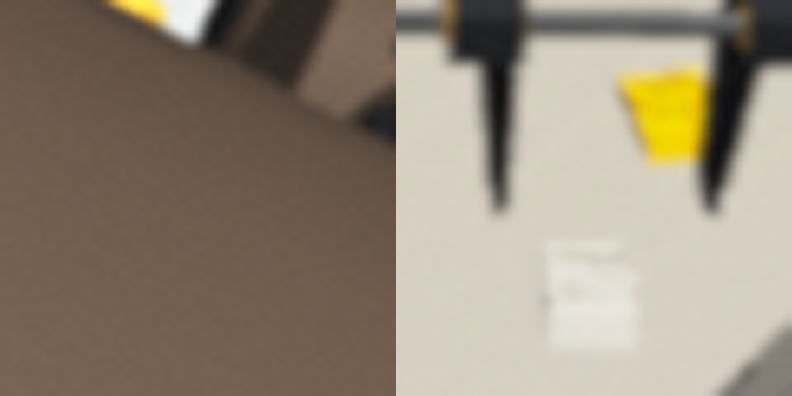

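Run:
```python
from h import *
for n in ["scene"]:
    w=ray(n,[[285.8,257.1],[317.6,257.1]],50.5); print(w,w.mean(0))
    # cassette corners: near bottom edge (549..637,350), far lid edge (549..622,242)
    f=lambda x,y:[(x-396)/6.6+270,y/6.6+225]
    a=ray(n,[f(549,350),f(637,350)],0); b=ray(n,[f(547,242),f(630,242)],7); print(a,b,(a.mean(0)+b.mean(0))/2, a.mean(0)-b.mean(0))
```

```text
[[ 455.81850651 -199.25014129]
 [ 498.87237892 -249.92182158]] [ 477.34544271 -224.58598144]
[[ 458.6906013  -220.26872882]
 [ 477.08451142 -241.97929829]] [[ 492.20848136 -195.049231  ]
 [ 510.0828914  -216.09993541]] [ 484.51662137 -218.34929838] [-33.25813002 -25.54943035]
```

Emit:
carry_out(
  series=[
    [0, 0, 0.02, 0, 0.65],
    [0, 0, 0.035, 0, 0.65],
    [0, 0, 0.045, 0, 0.65],
    [0, 0, 0.0485, 0, 0.65],
    [0, 0, 0.0485, 0, 0.65],
    [0, 0, 0.0485, 0, 0.65],
  ],
)

```text
t: 3.32
eef_pos: [484.5, -218.7, 191.5]
tcp_rot: [3.141, -0.0, 0.69]
ft_force: [-0.1, -0.1, 0.2]
opening: 0.648
grip_force: 0.0
```

Emit:
carry_out(
  series=[
    [0, 0, 0, 0, 0.2],
    [0, 0, 0, 0, 0.15],
    [0, 0, 0, 0, 0.15],
    [0, 0, 0, 0, 0.15],
    [0, 0, 0, 0, 0.15],
    [0, 0, 0, 0, 0.15],
    [0, 0, -0.01, 0, 0.15],
    [0, 0, -0.03, 0, 0.15],
    [0, 0, -0.06, 0, 0.15],
    [0, 0, -0.1, 0, 0.15],
    [0, 0, -0.1, 0, 0.15],
    [0, 0, -0.1, 0, 0.15],
  ],
)

```text
t: 4.82
eef_pos: [484.2, -218.5, 291.2]
tcp_rot: [-3.142, -0.0, 0.69]
ft_force: [0.3, -0.5, -0.6]
opening: 0.307
grip_force: 30.0
```

```bash
python3 -c "
from h import *
s=env.state();print(s['opening']*95,s['grip_force'],s['eef_pos'],s['ft_force'])
row(532.5,54.0,290,14.0)"
```

```text
29.135365706183293 29.998473823070526 [ 484.15687061 -218.54695133  291.1945534 ] [ 0.33637273 -0.5037674  -0.63279146]
[532.5, 54.0, 290, 14.0] -> [0.2108, -0.1794, 0.0012] 25.55
```

Emit:
carry_out(
  series=[
    [0.21, -0.18, 0, 25.5, 0.15],
    [0.21, -0.18, 0, 25.5, 0.15],
    [0.21, -0.18, 0, 25.5, 0.15],
    [0.21, -0.18, 0, 25.5, 0.15],
    [0.21, -0.18, 0, 25.5, 0.15],
    [0.21, -0.18, 0, 25.5, 0.15],
    [0.21, -0.18, 0, 25.5, 0.15],
    [0.21, -0.18, 0.015, 25.5, 0.15],
    [0.21, -0.18, 0.03, 25.5, 0.15],
    [0.21, -0.18, 0.03, 25.5, 0.15],
    [0.21, -0.18, 0.03, 25.5, 0.15],
  ],
)

```text
t: 6.2
eef_pos: [531.8, 53.6, 261.1]
tcp_rot: [-3.141, 0.0, 0.245]
ft_force: [-0.6, 0.0, -1.0]
opening: 0.306
grip_force: 30.0
```

Run:
```python
from h import *
p0=np.load("scene0.npz")["p"]; p,d=env.read_camera("scene"); np.save("s1.npy",p)
u,v,w,h=180,150,60,60
o=[cv2.resize(q[v:v+h,u+10:u+10+w,::-1],None,fx=6.6,fy=6.6,interpolation=cv2.INTER_CUBIC) for q in(p0,p)]
cv2.imwrite("pics/z4.png",np.hstack(o)); s=env.state();print(s["eef_pos"],s["tcp_rot"],s["opening"])
```

```text
[531.82179711  53.67664456 261.33586526] [-3.14157759e+00 -2.14908703e-04  2.44949643e-01] 0.30511833169908537
```

View pics/z4.png

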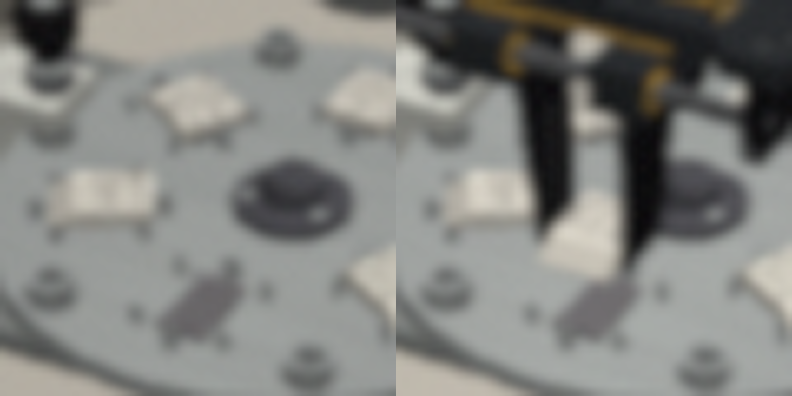

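Run:
```python
from h import *
p=np.load("scene0.npz")["p"].astype(int)
u0,v0=212,190
r=p[v0:v0+14,u0:u0+17]; print(r.sum(2)); 
m=(r.sum(2)<385).astype(np.uint8); m=cv2.morphologyEx(m,cv2.MORPH_OPEN,np.ones((2,2),np.uint8)); k,l,s,c=cv2.connectedComponentsWithStats(m);i=1+s[1:,4].argmax();print(s[i],c[i]+[u0,v0],ray("scene",c[i]+[u0,v0],41))
ct=max(cv2.findContours((l==i).astype(np.uint8),0,1)[0],key=len)[:,0]+[u0,v0];print(cv2.minAreaRect(ray("scene",ct,41).astype(np.float32)))
f=lambda x,y:[x/6.6+190-.4,y/6.6+150-.4]
ch=np.array([[-.97,-.242],[ .242,-.97]])
# side pins (tips, z 47) & end pins from left picture
q=ray("scene",[f(180,262),f(265,287),f(137,310),f(224,337)],47);print(q,q.mean(0))
g=ray("scene",[f(540-396,255),f(618-396,280)],69.8);print(g,g.mean(0), "origin",g.mean(0)+20*np.array([np.cos(.245),np.sin(.245)]))
```

```text
[[459 461 459 441 400 384 411 439 445 448 440 399 354 346 397 448 466]
 [465 463 462 450 420 403 413 411 404 403 396 374 337 336 388 441 463]
 [469 469 467 462 452 438 423 388 358 346 344 337 327 345 396 443 456]
 [469 471 469 467 464 445 405 360 326 311 314 316 315 331 376 428 441]
 [470 473 469 469 449 412 363 326 310 308 309 308 310 324 364 421 433]
 [467 469 469 451 418 372 331 316 310 307 308 310 312 342 393 441 448]
 [454 465 449 416 369 333 315 311 311 310 311 309 325 376 430 461 464]
 [436 439 411 367 334 316 311 309 312 308 311 323 370 419 462 469 473]
 [427 410 366 334 319 308 307 308 310 314 321 356 410 455 475 476 476]
 [442 407 355 324 315 303 299 303 314 326 345 386 437 467 476 476 477]
 [459 432 374 328 313 312 312 312 323 347 369 386 421 457 472 474 475]
 [466 445 392 339 338 366 379 362 363 386 386 370 391 436 463 469 472]
 [465 454 413 375 379 420 440 435 431 435 417 387 398 433 457 463 467]
 [467 461 442 428 428 449 465 466 467 463 449 431 435 454 462 465 463]]
[ 3  0 13 14 95] [221.17894737 197.2       ] [[530.32627548  50.53680556]]
((533.2578735351562, 49.875160217285156), (57.49843215942383, 21.096467971801758), 11.107028007507324)
[[541.6672411   75.13888589]
 [550.69449755  40.40937575]
 [509.28653578  66.79429148]
 [518.02781017  31.49355284]] [529.91902115  53.45902649]
[[513.77954339  66.44055364]
 [520.94233234  34.53587677]] [517.36093786  50.4882152 ] origin [536.76368436  55.3393417 ]
```

Run:
```python
from h import *
p=np.load("s1.npy").astype(int); r=p[178:196,208:228]; print((r[...,0]-r[...,2])); print(r.sum(2)//3)
T=env.get_calibration("scene");K=T["intrinsics"];M=np.linalg.inv(T["cam_to_world"])
def proj(x): q=M@np.r_[x,1]; return (K@np.r_[q[0],-q[1],-q[2]]/-q[2])[:2].round(1)
s=env.state()["eef_pos"];a=.245;cx=np.array([np.cos(a),np.sin(a),0]);cy=np.array([-np.sin(a),np.cos(a),0])
o=np.array([s[0],s[1],s[2]-191.5])
for x,y,z in [(-20,-14.5,0),(-20,14.5,0),(-10,14.5,7),(-10,-14.5,7),(-10,-14.5,-1.5),(-10,14.5,-1.5)]: print(x,y,z,proj(o+x*cx+y*cy+[0,0,z]))
```

```text
[[16 14 11  5  0 -1  0 -1 -1 -1  1  3  3  1  0 -2 -1 -1  0 -1]
 [17 16 11  6  0 -1 -1  0  0  4  8 10 10  7  5  3  2 -1 -3  0]
 [17 17 12  7  1 -1  0  2  5  8 12 14 16 13 12 10  6  2  0 -2]
 [16 16 12  7  1  0  1  5  9 12 15 16 16 17 15 13  8  2  0 -2]
 [14 13 11  7  2  3  6  9 13 15 17 17 17 17 16 13  8  3  2  1]
 [ 9  8  7  3  4  7 11 14 15 16 16 17 17 17 17 13  9  4 -1 -1]
 [ 3  3  2  2  4 10 14 16 17 18 17 17 17 17 16 13  9  3 -1  0]
 [ 0 -1 -1  1  8 13 17 18 17 18 18 17 16 17 15 12  7  4 -1 -1]
 [-1 -1  0  2  9 15 17 18 18 17 18 18 17 17 15 12  8  3 -1  0]
 [-1 -1 -1  4 11 15 17 17 17 18 17 17 17 17 16 13  9  4 -1 -1]
 [-1 -1  1  6 12 15 17 17 17 18 17 17 18 17 16 14  9  2 -1 -1]
 [-1 -1  1  5 10 14 15 16 16 17 17 17 17 17 16 13  7  1 -1 -1]
 [-1 -1  0  2  5  6  9 11 13 14 16 16 17 16 15 10  4  0 -2  0]
 [ 0 -1 -1  0  1  2  3  4  6  8 10 13 14 14 11  6  1 -1 -1 -1]
 [-2 -1  0  0 -1 -1  0  0  1  1  3  6  9  9  6  3  0  0  0  0]
 [-1 -1 -1 -1 -1 -1 -2 -1 -1  0  0  1  2  3  1  1  1  1  0  0]
 [-1  0 -1 -1  0 -1 -1 -1 -1  0 -1  1  1  1  1  0  1  1  0  0]
 [ 0 -1 -1 -1 -1 -1 -1  0 -1 
[... 1024 characters left out ...]
190 178 145  97  72
  102 139]
 [165 164 165 167 169 173 176 178 182 185 188 190 190 186 169 138 101  91
  123 152]
 [166 165 166 167 166 167 166 169 169 172 175 179 180 175 157 132 111 112
  135 156]
 [165 165 166 167 166 166 166 166 164 164 160 154 150 147 136 122 115 121
  140 158]
 [166 166 166 166 166 167 167 166 164 158 145 130 122 122 118 113 111 119
  135 151]
 [166 167 165 167 167 167 167 165 159 146 129 117 111 112 110 110 110 115
  131 149]
 [164 162 158 162 166 167 165 160 149 131 117 112 110 110 109 109 110 121
  140 156]]
-20 -14.5 0 [221.8 192.9]
-20 14.5 0 [211.1 189.7]
-10 14.5 7 [213.  185.2]
-10 -14.5 7 [223.7 188.3]
-10 -14.5 -1.5 [223.7 191.2]
-10 14.5 -1.5 [213.1 188. ]
```

Run:
```python
from h import *
T=env.get_calibration("scene");K=T["intrinsics"];M=np.linalg.inv(T["cam_to_world"])
def proj(x): q=M@np.r_[x,1]; return (K@np.r_[q[0],-q[1],-q[2]]/-q[2])[:2]
a=.245;cx=np.array([np.cos(a),np.sin(a),0]);cy=np.array([-np.sin(a),np.cos(a),0]); o=np.array([532,54,41])
p=np.load("scene0.npz")["p"]; s=6; u0,v0=205,182
im=cv2.resize(p[v0:v0+30,u0:u0+30,::-1],None,fx=18,fy=18,interpolation=cv2.INTER_CUBIC)
def dr(o,col):
    P=[((proj(o+x*cx+y*cy)-[u0,v0]+.5)*18) for x,y in[(-18,-10),(-18,10),(18,10),(18,-10)]]
    cv2.polylines(im,[np.int32(P)],True,col,1)
    for x,y in[(-17,-18),(-17,18),(17,18),(17,-18),(-24.5,0),(24.8,0)]: 
        A,B=[tuple(np.int32((proj(o+x*cx+y*cy+[0,0,z])-[u0,v0]+.5)*18)) for z in(-3,6)]; cv2.line(im,A,B,col,1)
dr(o,(0,0,255)); cv2.imwrite("pics/z5.png",im)
```

```text
(no output)
```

View pics/z5.png

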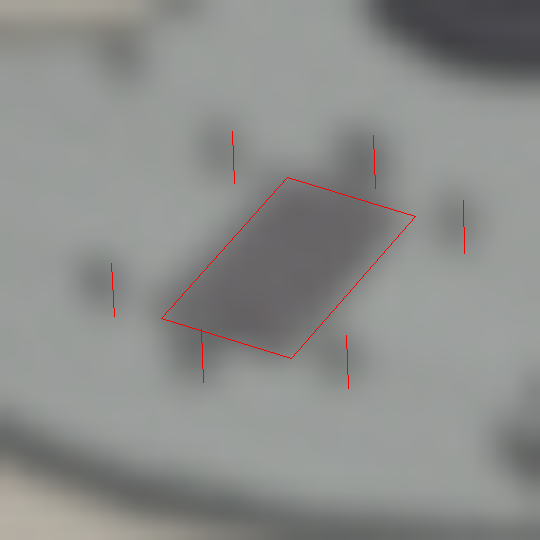

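```bash
python3 -c "
from h import *
row(531.5,54.6,241,14.04)"
```

```text
[531.5, 54.6, 241, 14.04] -> [-0.0001, -0.001, 0.0203] -0.01
```

Emit:
carry_out(
  series=[
    [0, -0.001, 0.01, 0, 0.15],
    [0, -0.001, 0.02, 0, 0.15],
    [0, -0.001, 0.02, 0, 0.15],
    [0, -0.001, 0.02, 0, 0.15],
  ],
)

```text
t: 6.75
eef_pos: [531.5, 54.8, 241.2]
tcp_rot: [-3.141, 0.0, 0.245]
ft_force: [0.9, -0.8, -0.2]
opening: 0.306
grip_force: 30.0
```

Run:
```python
from h import *
T=env.get_calibration("scene");K=T["intrinsics"];M=np.linalg.inv(T["cam_to_world"])
def proj(x): q=M@np.r_[x,1]; return (K@np.r_[q[0],-q[1],-q[2]]/-q[2])[:2]
p,d=env.read_camera("scene"); p0=np.load("scene0.npz")["p"]; s=env.state()["eef_pos"]; print(s)
a=.245;cx=np.array([np.cos(a),np.sin(a),0]);cy=np.array([-np.sin(a),np.cos(a),0])
u0,v0=203,180
out=[]
for q in(p0,p):
    im=cv2.resize(q[v0:v0+30,u0:u0+26,::-1],None,fx=15,fy=15,interpolation=cv2.INTER_CUBIC)
    P=[(proj(np.array([s[0],s[1],s[2]-191.5])+x*cx+y*cy)-[u0,v0]+.5)*15 for x,y in[(-20,-14.5),(-20,14.5)]]
    cv2.polylines(im,[np.int32(P)],False,(0,0,255),1); out.append(im)
cv2.imwrite("pics/z6.png",np.hstack(out))
```

```text
[531.54228181  54.81331205 241.30782454]
```

View pics/z6.png

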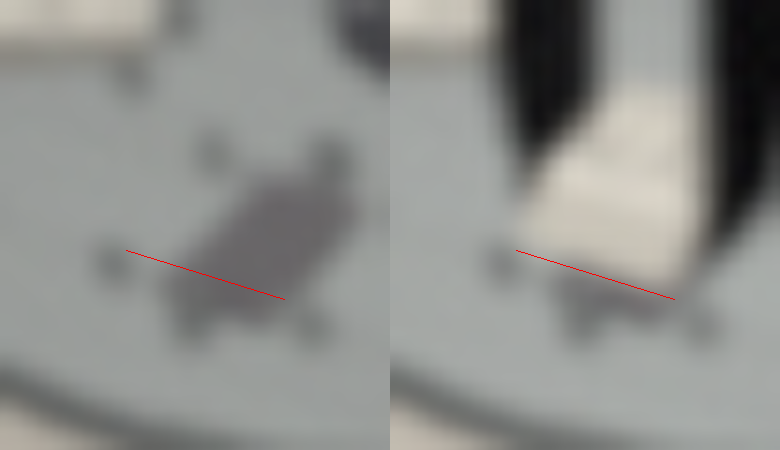

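Emit:
carry_out(
  series=[
    [-0.001, 0, 0.003, 0, 0.15],
    [-0.001, 0, 0.005, 0, 0.15],
    [-0.001, 0, 0.006, 0, 0.15],
    [-0.001, 0, 0.006, 0, 0.15],
  ],
)

```text
t: 7.3
eef_pos: [530.5, 54.5, 235.2]
tcp_rot: [-3.141, 0.0, 0.245]
ft_force: [0.0, -0.1, -0.3]
opening: 0.303
grip_force: 30.0
```

Emit:
carry_out(
  series=[
    [0, 0, 0.0015, 0, 0.15],
    [0, 0, 0.0025, 0, 0.15],
    [0, 0, 0.0025, 0, 0.15],
  ],
)

```text
t: 7.68
eef_pos: [530.6, 54.6, 232.7]
tcp_rot: [-3.142, -0.0, 0.245]
ft_force: [0.1, -0.5, -0.8]
opening: 0.303
grip_force: 30.0
```

Emit:
carry_out(
  series=[
    [0, 0, 0.0005, 0, 0.15],
    [0, 0, 0.001, 0, 0.15],
    [0, 0, 0.001, 0, 0.15],
  ],
)

```text
t: 8.05
eef_pos: [530.5, 54.6, 232.2]
tcp_rot: [3.142, -0.001, 0.245]
ft_force: [-2.0, -0.6, 5.7]
opening: 0.303
grip_force: 30.0
```

Run:
```python
from h import *
p,d=env.read_camera("scene"); s=env.state(); print(s["eef_pos"],s["ft_force"],s["moment"])
u0,v0=203,180
cv2.imwrite("pics/z7.png",cv2.resize(p[v0-20:v0+30,u0-20:u0+30,::-1],None,fx=11,fy=11,interpolation=cv2.INTER_CUBIC))
```

```text
[530.51504011  54.56590752 232.20289281] [-2.04201013  0.64871534  5.43578767] [-0.09776903  0.4147877  -0.00218863]
```

View pics/z7.png

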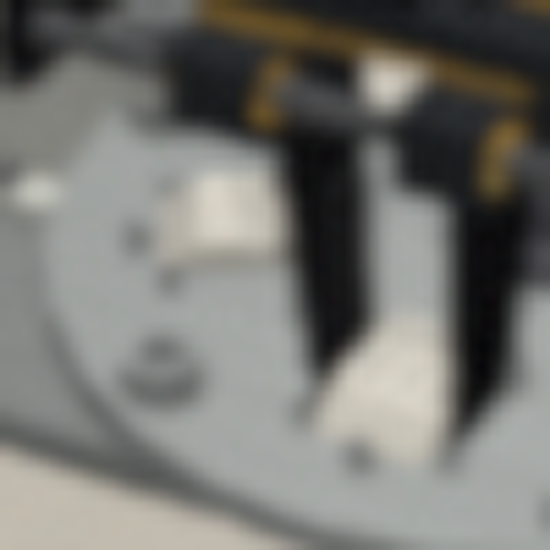

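Emit:
carry_out(
  series=[
    [-0.001, 0, -0.0005, 0, 0.15],
    [-0.001, 0, -0.0005, 0, 0.15],
    [-0.001, 0, 0, 0, 0.15],
    [-0.001, 0, 0, 0, 0.15],
  ],
)

```text
t: 8.6
eef_pos: [529.7, 54.3, 232.2]
tcp_rot: [3.141, -0.001, 0.245]
ft_force: [2.1, 1.0, 6.0]
opening: 0.302
grip_force: 30.0
```

Emit:
carry_out(
  series=[
    [0.0005, 0, -0.0005, 0, 0.15],
    [0.0005, 0, -0.0005, 0, 0.4],
    [0.0005, 0, -0.0005, 0, 0.45],
    [0.0005, 0, -0.0005, 0, 0.45],
    [0.0005, 0, -0.0005, 0, 0.45],
    [0.0005, 0, -0.02, 0, 0.45],
    [0.0005, 0, -0.06, 0, 0.45],
    [0.0005, 0, -0.1, 0, 0.45],
    [-0.06, 0, -0.14, 0, 0.45],
    [-0.12, 0, -0.14, 0, 0.45],
    [-0.18, 0, -0.14, 0, 0.45],
    [-0.18, 0, -0.14, 0, 0.45],
    [-0.18, 0, -0.14, 0, 0.45],
  ],
)

```text
t: 10.22
eef_pos: [355.3, 10.5, 372.2]
tcp_rot: [3.141, -0.002, 0.245]
ft_force: [0.9, -0.2, 0.0]
opening: 0.449
grip_force: 0.0
```

Run:
```python
from h import *
p,d=env.read_camera("scene"); q,d2=env.read_camera("top"); s=env.state(); print(s["eef_pos"],s["opening"])
np.save("t2.npy",q)
a=cv2.resize(p[140:210,165:235,::-1],None,fx=5.6,fy=5.6,interpolation=cv2.INTER_CUBIC)
b=cv2.resize(q[160:230,165:235,::-1],None,fx=5.6,fy=5.6,interpolation=cv2.INTER_CUBIC)
cv2.imwrite("pics/z8.png",np.hstack([a,b]))
```

```text
[355.95140091  10.62848157 371.8046375 ] 0.4501843062765188
```

View pics/z8.png

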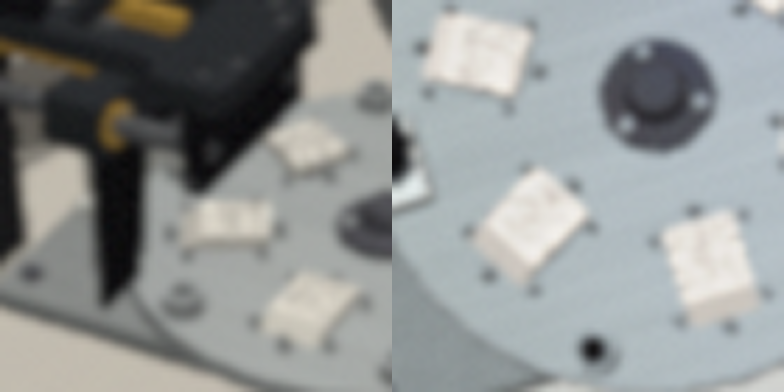

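Run:
```python
from h import *
q=np.load("t2.npy").astype(int)
m=((q.min(2)>190)).astype(np.uint8); m2=np.zeros_like(m); m2[125:232,165:258]=m[125:232,165:258]
hs=((q[...,0]-q[...,2])>4).astype(np.uint8); m2=np.zeros_like(hs); m2[130:226,168:258]=hs[130:226,168:258]
n,l,s,c=cv2.connectedComponentsWithStats(m2); W=[]
for i in range(1,n):
    if s[i,4]>60: W.append(ray("top",c[i],45)[0]); print(c[i].round(1),s[i,4],W[-1].round(1))
W=np.array(W); z=W@[1,1j]; ce=z.mean()
for it in range(1):
    k=np.round(((np.angle(z-ce)-np.radians(194))/(np.pi/3)))
    A=np.c_[np.ones(len(z)),np.exp(1j*np.pi/3*k)]; o=k%6!=0
    f=np.linalg.lstsq(A[o],z[o],rcond=None)[0]; print(f,abs(f[1]),np.degrees(np.angle(f[1])),"resid",k,((z-A@f)/np.exp(1j*np.angle(A[:,1]*f[1]))).round(1))
for n,f0,(u,v,w,h) in (("top","top0.npz",(152,176,20,20)),("scene","scene0.npz",(186,144,22,18))):
    p=np.load(f0)["p"].astype(int)[v:v+h,u:u+w]; mm=(p.sum(2)<200).astype(np.uint8)
    k,l,s,c=cv2.connectedComponentsWithStats(mm); i=1+s[1:,4].argmax(); print(n,s[i],(c[i]+[u,v]).round(1),[ (zz,ray(n,c[i]+[u,v],zz)[0].round(1).tolist()) for zz in(90,95,100)]); print((p.sum(2)//3)[::1])
    print("depth",np.load(f0)["d"][v+h//2,u+w//2-3:u+w//2+3])
```

```text
[202.4 146.4] 187 [677.8  91.7]
[233.6 152.7] 188 [657.8  20.1]
[179.8 169.3] 204 [626.2 145.6]
[244.1 182.7] 203 [5.848e+02 3.000e-01]
[189. 200.] 219 [553.2 126.7]
[221.5 207.6] 214 [530.9  54.4]
[605.42496117+73.15143582j -72.70940928-18.51873013j] 75.03067081879882 -165.71085233420308 resid [-3. -4. -2. -5. -1. -6.] [-0.3+0.1j -0.5+0.4j  0.3-0.4j  0.7-0.1j -0.2-0.j   1.9-0.3j]
top [ 4  4 12 12 76] [162.  186.2] [(90, [578.1, 176.9]), (95, [576.9, 175.8]), (100, [575.7, 174.7])]
[[124 123 125 125 126 126 131 143 159 165 166 165 166 164 167 169 166 158
  142 126]
 [127 125 124 126 128 129 129 140 155 162 165 166 167 168 167 168 168 162
  149 135]
 [125 126 127 129 128 127 127 135 151 152 151 157 165 167 168 168 167 166
  162 157]
 [126 127 128 130 127 120 109 110 117 112 112 130 148 157 161 166 165 164
  164 163]
 [125 128 127 124 116  95  71  62  64  56  59  82 109 126 147 162 162 162
  165 165]
 [125 127 124 110  87  58  47  51  57  52  42  41  56  90 137 162 159 160
  164 166]
 [126 126 119  95  59  51  77 103 113 105  81  43  27  61 119 156 157 158
  165 168]
 [133 131 118  78 
[... 2303 characters left out ...]
25 111  78  43  20  14  15  17  18  18  44  92 140 166
  171 172 172 172]
 [135 107 102 129 145 140 113  77  43  22  16  14  16  25  60 106 144 164
  169 170 171 171]
 [160 131 125 149 170 174 158 127  87  45  19  14  15  36  69 106 136 152
  157 163 166 169]
 [179 166 165 175 188 192 184 162 121  70  36  28  37  57  80 101 120 133
  140 144 150 156]
 [185 186 187 190 192 193 188 167 130  93  74  69  79  94 107 118 128 133
  131 128 131 137]
 [183 191 192 191 189 186 181 159 128 111 105 102 107 114 122 141 154 151
  137 125 125 129]
 [185 192 191 189 187 186 179 153 117 102 101  99 100 101 110 140 159 156
  140 131 132 137]]
depth [1222.0197 1224.6787 1221.6823 1229.4314 1227.6066 1228.6085]
```

Run:
```python
from h import *
print(ray("top",[160.2,184.8],103), ray("scene",[196.2,149.6],103))
q,d=env.read_camera("top")
for c in [(221.5,207.6),(189,200),(244.1,182.7),(179.8,169.3)]:
    u,v=np.round(c).astype(int); uu,vv=np.meshgrid(range(u-5,u+6),range(v-5,v+6)); 
    T=env.get_calibration("top");K=T["intrinsics"];Z=d[vv,uu]; P=np.stack([(uu-K[0,2])/K[0,0]*Z,-(vv-K[1,2])/K[1,1]*Z,-Z],-1).reshape(-1,3)@T["cam_to_world"][:3,:3].T+T["cam_to_world"][:3,3]
    A=np.c_[P[:,:2]-P[:,:2].mean(0),np.ones(len(P))]; f=np.linalg.lstsq(A,P[:,2],rcond=None)[0]; print(f.round(3),P[:,2].std())
row(578.5,177,320,90);row(578.5,177,271.5,90)
```

```text
[[578.38255351 177.76085958]] [[579.01532207 179.90014866]]
[-1.0100e-01 -2.3000e-02  4.8435e+01] 2.8185683261626924
[-0.111 -0.051 48.111] 3.3908824732955694
[-0.099 -0.11  48.263] 3.0553832757689117
[-1.6000e-02  1.8000e-02  4.8329e+01] 3.2253131169431173
[578.5, 177, 320, 90] -> [0.2563, -0.1073, 0.0517] -75.94
[578.5, 177, 271.5, 90] -> [0.2563, -0.1073, 0.1002] -75.94
```

Emit:
carry_out(
  series=[
    [0.257, -0.108, 0, -76, 0.65],
    [0.257, -0.108, 0, -76, 0.65],
    [0.257, -0.108, 0, -76, 0.65],
    [0.257, -0.108, 0, -76, 0.65],
    [0.257, -0.108, 0, -76, 0.65],
    [0.257, -0.108, 0, -76, 0.65],
    [0.257, -0.108, 0, -76, 0.65],
    [0.257, -0.108, 0, -76, 0.65],
    [0.257, -0.108, 0.03, -76, 0.65],
    [0.257, -0.108, 0.05, -76, 0.65],
    [0.257, -0.108, 0.05, -76, 0.65],
    [0.257, -0.108, 0.05, -76, 0.65],
  ],
)

```text
t: 11.88
eef_pos: [578.4, 177.9, 322.3]
tcp_rot: [3.141, -0.0, 1.57]
ft_force: [-0.6, -0.1, 0.2]
opening: 0.651
grip_force: 0.0
```

```bash
python3 -c "
from h import *
row(578.4,177.8,271.5,90);print(env.state()['eef_pos'])"
```

```text
[578.4, 177.8, 271.5, 90] -> [-0.0001, 0.0, 0.0508] -0.05
[578.35549573 177.90005434 322.33281807]
```

Emit:
carry_out(
  series=[
    [0, 0, 0.02, 0, 0.65],
    [0, 0, 0.04, 0, 0.65],
    [0, 0, 0.05, 0, 0.65],
    [0, 0, 0.05, 0, 0.65],
    [0, 0, 0.05, 0, 0.3],
    [0, 0, 0.05, 0, 0.1],
    [0, 0, 0.05, 0, 0.1],
    [0, 0, 0.05, 0, 0.1],
    [0, 0, 0.05, 0, 0.1],
    [0, 0, 0.05, 0, 0.1],
  ],
)

```text
t: 13.12
eef_pos: [577.9, 177.8, 271.9]
tcp_rot: [-3.141, -0.0, 1.572]
ft_force: [-2.9, 0.6, 4.1]
opening: 0.26
grip_force: 30.0
```

Emit:
carry_out(
  series=[
    [0, 0, -0.002, 0, 0.1],
    [0, 0, -0.004, 0, 0.1],
    [0, 0, -0.006, 0, 0.1],
    [0, 0, -0.008, 0, 0.1],
    [0, 0, -0.01, 0, 0.1],
    [0, 0, -0.01, 0, 0.1],
    [0, 0, -0.01, 0, 0.1],
  ],
)

```text
t: 14.0
eef_pos: [577.9, 177.8, 281.6]
tcp_rot: [-3.141, -0.0, 1.572]
ft_force: [1.2, 1.3, -11.0]
opening: 0.261
grip_force: 30.0
```

Emit:
carry_out(
  series=[
    [0, 0, -0.001, 0, 0.1],
    [0, 0, -0.002, 0, 0.1],
    [0, 0, -0.002, 0, 0.1],
    [0, 0, -0.002, 0, 0.1],
  ],
)

```text
t: 14.5
eef_pos: [577.9, 177.8, 283.7]
tcp_rot: [-3.141, -0.0, 1.572]
ft_force: [-0.1, 1.1, -12.2]
opening: 0.261
grip_force: 30.0
```

Emit:
carry_out(
  series=[
    [0, 0, -0.0006, 0, 0.1],
    [0, 0, -0.0006, 0, 0.1],
    [0, 0, -0.0006, 0, 0.1],
    [0, 0, -0.0006, 0, 0.1],
  ],
)

```text
t: 15.0
eef_pos: [578.0, 177.8, 284.1]
tcp_rot: [-3.141, -0.0, 1.572]
ft_force: [0.7, 1.7, -17.7]
opening: 0.261
grip_force: 30.0
```

Run:
```python
from h import *
s=env.state();print(s["t"],s["eef_pos"],s["ft_force"],s["grip_force"])
p,d=env.read_camera("scene");p0=np.load("scene0.npz")["p"]
q,d=env.read_camera("top")
hs=((q.astype(int)[...,0]-q.astype(int)[...,2])>4).astype(np.uint8);m2=np.zeros_like(hs);m2[130:226,168:258]=hs[130:226,168:258]
n,l,st,c=cv2.connectedComponentsWithStats(m2)
for i in range(1,n):
    if st[i,4]>60: print(c[i].round(1),st[i,4])
```

```text
15.0 [577.9773731  177.77177391 284.08925136] [  0.67625772   1.69447754 -17.74762321] 29.996888749301434
[202.4 146.5] 187
[233.8 152.8] 183
[179.8 169.2] 205
[244.3 182.8] 204
[189.  200.1] 221
[221.6 207.8] 208
```

```bash
python3 -c "
from h import *
s=env.state();print(s['eef_pos'],s['ft_force']);print(env.job_done())"
```

```text
[577.95041613 177.74766166 284.07750869] [  0.46037901   1.10510287 -18.444461  ]
the job is handed in; nothing more can be done
None
```

The cassette is released flat in the empty nest with its label slope outward, about 2 mm outward of nest centre by camera (4 mm allowed), and the gripper is holding the index plunger up against its stop; the job was handed in at about 15 s, and no verdict was returned.

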